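# Refit the slide insert in a microscope stage

## Robot

A 6-joint arm with a two-finger parallel gripper is mounted at the origin on a cart in front of the work surface, level with it; the furniture and walls round the work are solid. World frame = base frame: x ahead of the robot, y to its left, z up, the work surface at z = 0. Lengths are in m, angles in rad, forces in N, time in s.
With the tool pointing down it reaches from about 0.35 to 0.875 m from the base axis. Payload 15.5 kg.
Tool frame: the origin (TCP) lies on the centre line of the jaws, within the pads' length; the fingertips stand 22 mm ahead of it and the grasp point (between the pads) lies 3 mm ahead of it; z points along the fingers, y is the line along which they close (so a half turn about z gives the same grasp; the last joint's range is limited). The gripper opens to 85 mm and grips with 20 to 120 N. Pads are 22 mm wide; open, the fingers measure 114 mm over their backs; the gripper's body (76 mm by 85 mm) begins 54 mm behind the grasp point. The pads swing forward as they close: fully open they stand 13 mm farther back than shut.
Start: joints at [-1.393, 0.494, 1.345, -0, 1.302, -0.096], TCP at [0.169, -0.602, 0.229] pointing down, gripper open.
Joint ranges: [-2.91, 2.91], [-0.82, 2.16], [0.22, 2.67], [-1.22, 4.37], [0.12, 2.79], [-3.08, 3.08]. Speed limits (rad/s): [1.89, 1.89, 2.57, 3.01, 3.01, 3.01].

## Interface

Orientations are given as a rotation vector (axis times angle).
In Python, from cell import env, claw, get_image gives the robot as it stands. Calls block until the motion is done:
- env.goto(position, orientation): joint-space move of the TCP to a pose.
- env.servo_line(position, ori=None, speed=0.15): straight line of the TCP; ori=None keeps the orientation; speed is the mean speed in m/s.
- env.movej(angles): joint-space move.
- claw.gripper_to(opening, squeeze=None): opening from 0.0 (shut) to 1.0 (fully open); squeeze is the grip in N (None keeps the last); returns when the fingers have stopped.
- env.sleep(seconds).
- env.solve_ik(position, orientation): joint angles nearest the present ones, or None.
- get_image(name): name is "scene" or "top" or "wrist"; returns a dict with "image" (420x560x3 uint8, red, green, blue), "fx", "fy", "cx", "cy" (pixels), "rvec" (rotation vector, rad) and "tvec" (3), from world to camera coordinates, as OpenCV has them; the wrist camera has in their place "hand_eye" (4x4, takes a point from camera to tool coordinates, whose origin is the TCP and whose axes are the flange's). Camera axes: x right, y down, z forward; pixel columns grow to the right and rows downward; lengths in m; the calibration is good to about 2 mm. A picture is of the moment at which its call begins: read the wrist's pose just before it. There is no depth.
A pose or a line that the arm cannot do raises env.IKError and nothing moves.
- env.hand_in(): hands the job in; it is judged then, once.
Readings, each from a call of its own:
- env.read_time_s(): time.
- env.read_joint_pos(): joint angles.
- env.read_qvel(): joint speeds.
- env.read_joint_efforts(): joint torques, N m.
- env.read_ee_pos(): TCP position.
- env.read_tcp_rot(): TCP orientation.
- env.read_force(): force on the tool from outside, world axes, zero at the start.
- env.read_ft_torque(): the same for the moment, N m.
- env.read_opening(): opening from 0.0 (shut) to 1.0 (fully open).
- env.read_grip_force(): force on a finger pad.
Only numpy, scipy, OpenCV 4.12 (cv2) and the standard library are available. Lean on these libraries where they do the work, as an engineer would, in place of code of your own. Each camera call takes 0.05 s, during which the arm holds its last target. There are 200 camera calls.

## Task

Get this microscope stage ready: take the objective can out of the recess in the stage's top plate and stand it upright on the bench top beside the stage. Then, keeping the aluminium slide insert on the top plate (slide and turn it, do not lift it), bring it round so that its clipped corner matches the recess and let it drop fully home, flush with the plate. Do not disturb the alcohol bottle, the blower or the spare eyepiece.

Things in the scene. Friction and masses are not known exactly. Their poses are not given: they have to be found in the camera images.
- stage: microscope scanning stage, fixed on the bench: dark grey top plate 250 (x) by 440 (y) mm, upper face 45 mm above the bench, on a smaller base. Origin on the bench under the plate's middle; z up, y along the plate's length towards the recess, x away from the engraved scale. Beyond the plate stand out a drive motor (75 mm past the +x side at y = -130 mm) and a hand knob (36 mm past the +y end)
- recess_center (a point): centre of the recess in the top plate, 6 mm above its floor, at (0, 110, 39) mm in the stage's frame, axes as the stage's. Recess: 100 (x) by 154 (y) mm, 12 mm deep, upright walls, closed floor with a white window. Its +x +y corner is filled by a 45 degree triangle with 35 mm legs, so the insert fits one way only, with 2 mm to spare on each side
- recess_key (a point): where the middle of the insert's clipped corner must come: 31 mm along x and 58 mm along y from recess_center, at the same height
- clamp_far (a point): foot (on the plate) of a fixed knurled steel clamp screw, 16 mm diameter, 18.5 mm high, at (61, 22) mm in the stage's frame. Another stands at (61, 198) mm. A flat clip (10 mm wide, up to 4 mm high) runs from each along y beside the recess, 6 mm outside it
- clamp_near (a point): the like clamp screw at (-61, 22) mm in the stage's frame (and one at (-61, 198) mm). The insert's 96 mm width must come into the recess through the 106 mm between clamp_far and clamp_near
- insert_center (a point): centre (half-way up, 51 mm above the bench at the start) of the aluminium slide insert, a loose flat frame 96 (x) by 150 (y) by 12 mm, 0.33 kg, lying askew on the top plate. y along its length; its +x +y corner is clipped at 45 degrees, 34 mm legs. A window 38 (x) by 80 (y) mm goes right through its middle. Lower outer edge bevelled 3 mm. Seated, this point and its axes match recess_center
- insert_key (a point): point near the middle of the insert's clipped edge: at (31, 58) mm from insert_center in the insert's frame, half-way up
- can_center (a point): centre (half-way up) of the objective can, a black screw can with a ribbed grey cap, 37 mm diameter, 54 mm tall, 0.11 kg, that stands upright in the recess, its foot on the floor of the recess
- alcohol_bottle: a small white bottle with a blue cap, 48 mm diameter, 102 mm tall, standing on the bench; origin at the centre of its foot. Bystander
- blower: a blue rubber lens blower, 55 mm diameter, 107 mm tall with a black nozzle upwards, standing on the bench; origin at the centre of its foot. Bystander
- eyepiece: a black spare eyepiece, 34 mm diameter, 51 mm tall, standing on the bench; origin at the centre of its foot. Bystander

How it is judged:
On the way, in this order (a step that is already met when the one before it is completed fails the run):
1. the objective can stands upright on the bench top, off the stage, let go, while the insert is not yet in the recess (height (world z) of can_center below 0.032 m and angle between can_center's own z axis and vertical below 0.15 rad and contact force between the fingers and can below 0.1 N and linear speed of can below 0.03 m/s), for 0.2 s.
2. the insert has dropped into the recess the right way round (distance between insert_center and recess_center below 0.005 m and distance between insert_key and recess_key below 0.006 m), for 0.2 s.
At the end, for the whole second after the job is handed in: The insert lies flat at rest in the recess, clipped corner in the filled corner: centre within 5 mm sideways and within 2 mm of full depth, tilt under 0.03 rad. The objective can stands upright (within 0.15 rad) at rest on the bench top, off the stage (horizontal distance between insert_center and recess_center below 0.005 m and distance between insert_key and recess_key below 0.006 m and z of insert_center in the frame of recess_center below 0.002 m and angle between insert_center's own z axis and vertical below 0.03 rad and linear speed of each of insert, can below 0.02 m/s and height (world z) of can_center between 0.022 and 0.032 m and angle between can_center's own z axis and vertical below 0.15 rad); the robot touches nothing.
It fails at once if the insert is lifted more than 15 mm off the top plate (z of insert_center in the frame of recess_center above 0.027 m).
It fails at once if the insert falls off the stage (z of insert_center in the frame of recess_center below -0.006 m).
It fails at once if the alcohol bottle, the blower or the eyepiece is moved more than 25 mm or tipped (distance of any of alcohol_bottle, blower, eyepiece from where it was at the start of the episode above 0.025 m or angle between any of alcohol_bottle, blower, eyepiece's own z axis and vertical above 0.4 rad).
It also fails if it takes over 64 s, if anything falls off the work surface, if the arm or the gripper's body presses on something with over 40 N, if the wrist force passes 120 N, or if a joint passes its speed limit or range.

## Working session

There is one attempt and no reset: what is moved stays moved. The work goes in short steps, each a Python script; the robot and the scene stay as the last script left them, time stands still between calls to the robot, and variables do not carry over. Pictures are saved under pics/ and viewed, at most 11 in all, crops included, and the job is handed in when it is done.

```bash
mkdir -p pics; ls; python3 - <<'E'
from cell import env, claw, get_image
import cv2,numpy as np
for n in ("scene","top"):
    g=get_image(n); cv2.imwrite(f"pics/{n}0.png",cv2.resize(g["image"][:,:,::-1],(800,600),interpolation=cv2.INTER_CUBIC))
    print(n,g["fx"],g["fy"],g["cx"],g["cy"],g["rvec"],g["tvec"])
g=get_image("wrist");print(g["hand_eye"],g["fx"],g["cx"],g["cy"],env.read_tcp_rot(),env.read_time_s())
E
```

```text
pics
scene 449.29692705601707 449.29692705601707 277.2135235248443 207.10716788601093 [ 1.20119415 -2.12680308  1.09676289] [0.17987698 0.37606384 0.64036761]
top 411.2921745906145 411.2921745906145 273.2226908579534 204.82396888984692 [ 2.15369856 -2.169795    0.15889379] [-0.13316602  0.56112174  1.0758693 ]
[[ 2.43222490e-04 -9.62831321e-01 -2.70103290e-01  6.86792860e-02]
 [ 9.99999834e-01  9.31560245e-05  5.68408150e-04 -7.30464262e-05]
 [-5.22119422e-04 -2.70103383e-01  9.62831184e-01 -1.45044437e-01]
 [ 0.00000000e+00  0.00000000e+00  0.00000000e+00  1.00000000e+00]] 304.1052462838561 282.51776124013327 207.66782043964363 [-3.11130663e+00 -4.28683433e-01  2.05517398e-05] 0.15
```

View pics/top0.png

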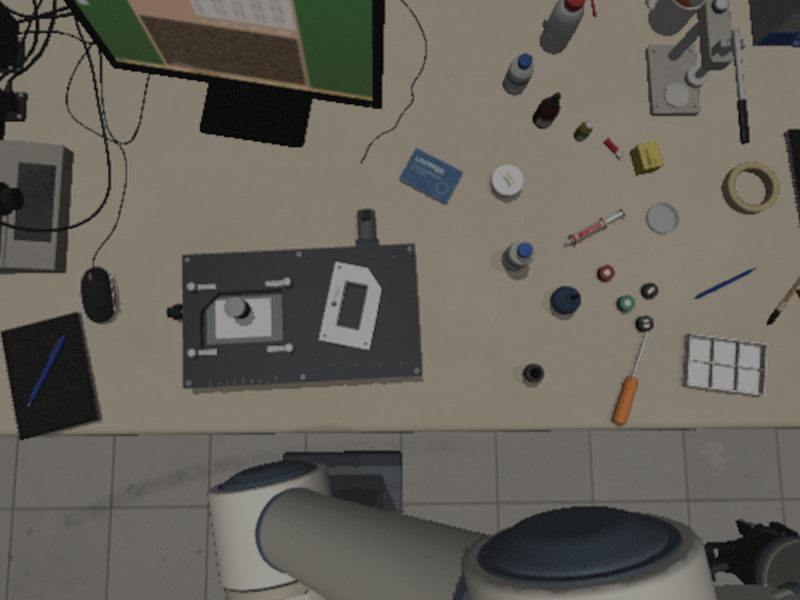

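View pics/scene0.png

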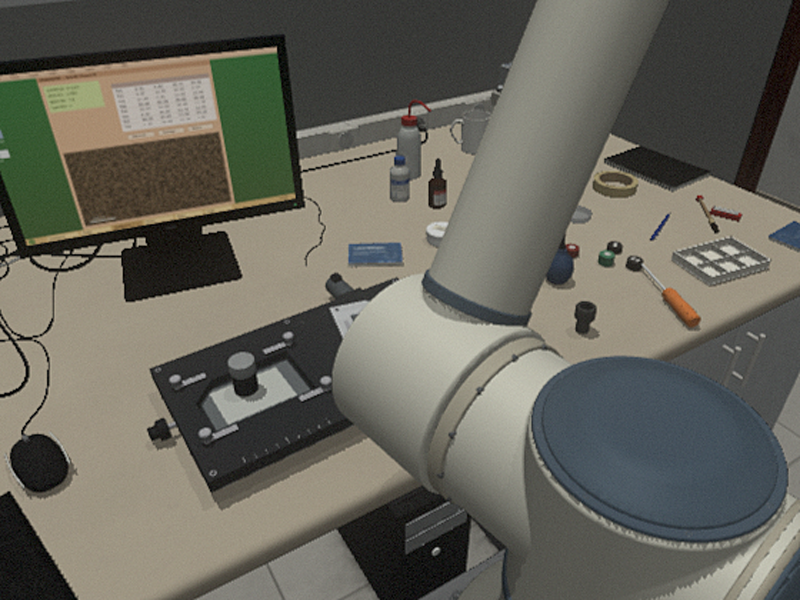

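Top view (800x600): plate corners (182,256), (415,244), (422,376), (184,387). The can's cap is at about (237,305). The insert's corners are (337,262), (368,268), (381,288), (369,349), (320,341), with the clip upper right, so it needs about +90° of turn. The bottle is at (518,255), the blower (565,300) and the eyepiece (533,373). The scene view confirms the can stands in the recess.

```bash
cat > h.py <<'E'
from cell import env, claw, get_image
import cv2,numpy as np
from scipy.spatial.transform import Rotation as R
def cam(n):
    if n=="wrist":
        p=np.array(env.read_ee_pos());r=R.from_rotvec(env.read_tcp_rot()).as_matrix()
    g=get_image(n);K=np.array([[g["fx"],0,g["cx"]],[0,g["fy"],g["cy"]],[0,0,1]])
    if n=="wrist":
        T=np.eye(4);T[:3,:3]=r;T[:3,3]=p;T=T@np.array(g["hand_eye"]);Rc,c=T[:3,:3],T[:3,3]
    else:
        Rc=R.from_rotvec(g["rvec"]).as_matrix().T;c=-Rc@np.array(g["tvec"])
    return g["image"],K,Rc,c
def ray(K,Rc,px): return Rc@np.linalg.solve(K,[px[0],px[1],1.])
def onz(K,Rc,c,px,z): d=ray(K,Rc,px);return c+d*(z-c[2])/d[2]
def tri(obs):  # [(K,Rc,c,px)..]
    A=np.zeros((3,3));b=np.zeros(3)
    for K,Rc,c,px in obs:
        d=ray(K,Rc,px);d/=np.linalg.norm(d);P=np.eye(3)-np.outer(d,d);A+=P;b+=P@c
    return np.linalg.solve(A,b)
def down(yaw): # tool z down, tool y axis at world angle yaw
    y=np.array([np.cos(yaw),np.sin(yaw),0]);z=np.array([0,0,-1.]);return R.from_matrix(np.c_[np.cross(y,z),y,z]).as_rotvec()
def save(im,f,box=None):
    if box: im=im[box[1]:box[3],box[0]:box[2]]
    s=min(800/im.shape[1],600/im.shape[0]);cv2.imwrite(f,cv2.resize(im[:,:,::-1],None,fx=s,fy=s,interpolation=cv2.INTER_CUBIC));return s
E
python3 - <<'E'
from h import *
im,K,Rc,c=cam("top")
f=lambda l,z:[onz(K,Rc,c,np.array(p)*.7-.15,z)[:2].round(4).tolist() for p in l]
print("plate",f([(182,256),(415,244),(422,376),(184,387)],.045))
print("ins",f([(337,262),(368,268),(381,288),(369,349),(320,341)],.057))
print("can",f([(237,303)],.087)); print("byst",f([(518,265),(565,305),(533,378)],0))
r=R.from_rotvec(env.read_tcp_rot()).as_matrix();print(r.round(3))
E
```

```text
plate [[0.6317, 0.2558], [0.6526, -0.1846], [0.4036, -0.1941], [0.3874, 0.243]]
ins [[0.6164, -0.0373], [0.6047, -0.0952], [0.5668, -0.1193], [0.4537, -0.0965], [0.4691, -0.0065]]
can [[0.537, 0.1399]]
byst [[0.619, -0.3908], [0.5387, -0.4805], [0.3974, -0.4117]]
[[ 0.963  0.27  -0.   ]
 [ 0.27  -0.963  0.001]
 [ 0.    -0.001 -1.   ]]
```

```bash
python3 - <<'E'
from h import *
import pickle
o=down(-np.pi/2); out=[]
for i,p in enumerate([(0.53,-0.06,0.27),(0.53,0.12,0.27)]):
    env.goto(p,o); env.sleep(.3)
    v=cam("wrist");out.append(v);save(v[0],f"pics/w{i}.png")
pickle.dump(out,open("w.pkl","wb"));print(env.read_time_s(),env.read_joint_pos(),out[0][3],out[1][3])
E
```

```text
3.975 [ 1.11550200e-01  3.38785142e-01  1.48910483e+00 -7.89046744e-05
  1.31367446e+00  1.68343146e+00] [ 0.59865299 -0.06017658  0.41499914] [0.59881345 0.11924001 0.41504091]
```

View pics/w0.png

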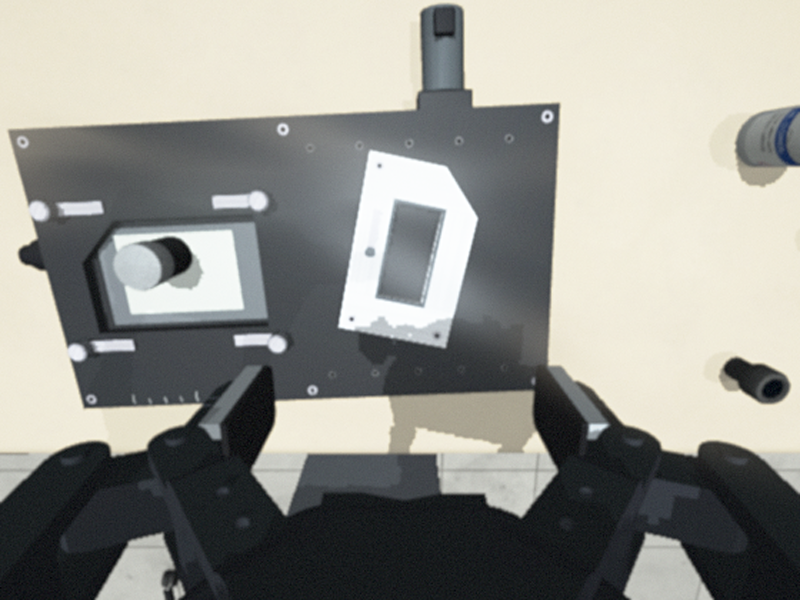

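View pics/w1.png

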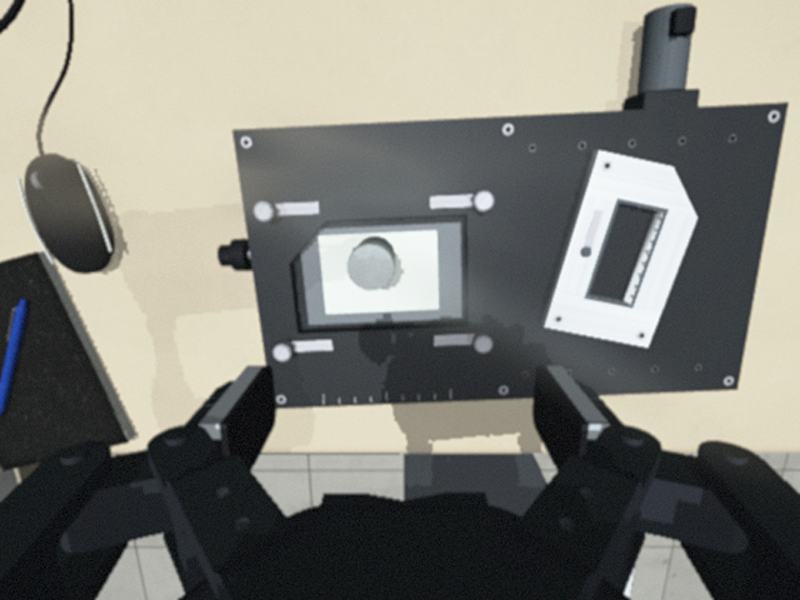

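Readings (800x600). Plate corners: w0 (10,130), (559,103), (548,389), (85,407); w1 (234,130), (787,103), (737,389), (269,407). Insert top corners: w0 (371,150), (446,166), (477,217), (446,348), (340,328); w1 (598,150), (675,166), (697,217), (650,348), (545,328). Can cap centre: (139,265) and (371,265). Clamp heads: (40,210), (259,201), (78,352), (278,343).

```bash
cat > meas.py <<'E'
from h import *
import pickle
from scipy.optimize import least_squares
V=pickle.load(open("w.pkl","rb"))
def T(l0,l1): return np.array([tri([(*v[1:],(np.array(p)+.5)*.7-.5) for v,p in zip(V,pp)]) for pp in zip(l0,l1)])
plate=T([(10,130),(559,103),(548,389),(85,407)],[(234,130),(787,103),(737,389),(269,407)])
ins=T([(371,150),(446,166),(477,217),(446,348),(340,328)],[(598,150),(675,166),(697,217),(650,348),(545,328)])
can=T([(139,265)],[(371,265)])
cl=T([(40,210),(259,201),(78,352),(278,343)],[(263,211),(484,201),(282,352),(483,343)])
def fit(P,M):
    M=np.array(M)
    def f(q): c,s=np.cos(q[2]),np.sin(q[2]); return (M@np.array([[c,s],[-s,c]])+q[:2]-P[:,:2]).ravel()
    r=min((least_squares(f,[*P[:,:2].mean(0),a]) for a in (0,1.5,-1.5,3)),key=lambda r:r.cost)
    return r.x,(f(r.x)*1e3).round(1)
if __name__=="__main__":
    print("z",plate[:,2].round(4),ins[:,2].round(4),cl[:,2].round(4),"can",can.round(4))
    print("stage",fit(plate,[(.125,.22),(.125,-.22),(-.125,-.22),(-.125,.22)]))
    print("stageclamps",fit(cl,[(.061,.198),(.061,.022),(-.061,.198),(-.061,.022)]))
    print("ins",fit(ins,[(-.048,.075),(.014,.075),(.048,.041),(.048,-.075),(-.048,-.075)]))
E
python3 meas.py
```

```text
z [0.0437 0.0451 0.0414 0.0354] [0.0532 0.0598 0.0565 0.0592 0.0561] [0.0593 0.0608 0.0597 0.0596] can [[0.5318 0.1445 0.0846]]
stage (array([0.5175796 , 0.03158567, 0.0447696 ]), array([-1. ,  1.9, -0.8, -0.2, -0.3,  3.5,  2.1, -5.2]))
stageclamps (array([0.51896169, 0.03109146, 0.04504019]), array([-0.4, -0.9,  0.1,  0.7,  0.3, -0.3, -0.1,  0.5]))
ins (array([ 0.53464216, -0.06560667,  4.51612479]), array([-0.2,  1.3,  0. , -0.6, -0.2, -0.7, -0.4, -0.6,  0.7,  0.6]))
```

Checks: the clamp heads fit a rigid model to under 1 mm, and the insert fits to about 1 mm. Heights come out at 45, 57, 60 and 85 mm against the stated 45, 57, 63.5 and 87. Can first.

```bash
python3 - <<'E'
from h import *
cx,cy=0.5318,0.1445; o=down(-np.pi/2); zg=0.066
claw.gripper_to(0.85)
env.goto((cx,cy,0.14),o)
env.servo_line((cx,cy,zg),speed=.1)
claw.gripper_to(0.0,squeeze=40); print("open",env.read_opening(),env.read_grip_force(),env.read_force())
p=np.array(env.read_ee_pos())
env.servo_line((cx,cy,0.16),speed=.15); print(env.read_opening(),env.read_grip_force())
env.servo_line((0.50,-0.285,0.16),speed=.3)
env.servo_line((0.50,-0.285,0.06),speed=.15)
env.servo_line((0.50,-0.285,p[2]-0.033+.001),speed=.03); print("f",env.read_force(),env.read_ee_pos(),p)
claw.gripper_to(0.8); env.sleep(.2)
env.servo_line((0.50,-0.285,0.16),speed=.15)
v=cam("wrist");save(v[0],"pics/w2.png");print(env.read_time_s())
E
```

```text
open 0.41919860860088665 39.20362114906311 [-1.37092437 -0.23650409  7.22883289]
0.420250228885608 40.03086805343628
f [-0.20700358 -0.21700132 -0.8979241 ] [ 0.5001017  -0.2850542   0.03475748] [0.53216511 0.14455852 0.06661151]
11.9917
```

View pics/w2.png

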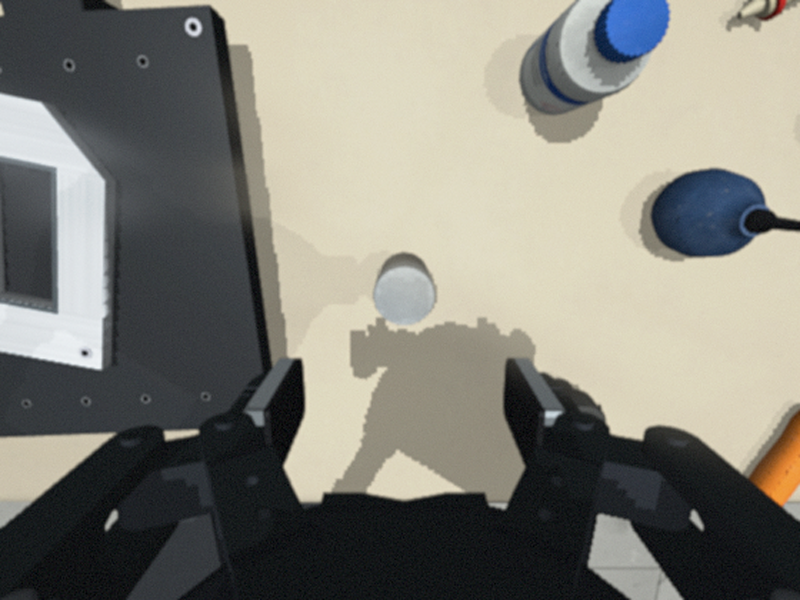

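The can stands upright on the bench at pixel (405,290), well clear of the bystanders. Next I probe depth inside the insert's window and spread the fingers in it.

```bash
python3 - <<'E'
from h import *
c=np.array([0.5346,-0.0656]);a=-1.767+np.pi/2; o=down(a)
env.servo_line((0.5,-0.285,0.19),speed=.2)
env.goto((*c,0.15),o); claw.gripper_to(0.5)
env.servo_line((*c,0.085),speed=.1)
f0=np.array(env.read_force());z=0.085;print(f0)
v=cam("wrist");save(v[0],"pics/w3.png")
while z>0.062:
    z-=.0015; env.servo_line((*c,z),speed=.02); f=np.array(env.read_force())-f0
    if np.linalg.norm(f)>4: break
print("contact",z,f,env.read_ee_pos(),env.read_time_s())
E
```

```text
[-0.14458635 -1.10593066  0.41996543]
contact 0.060999999999999985 [-0.90328808  1.01933343 -0.57650077] [ 0.53451699 -0.06558744  0.06089722] 18.475
```

View pics/w3.png

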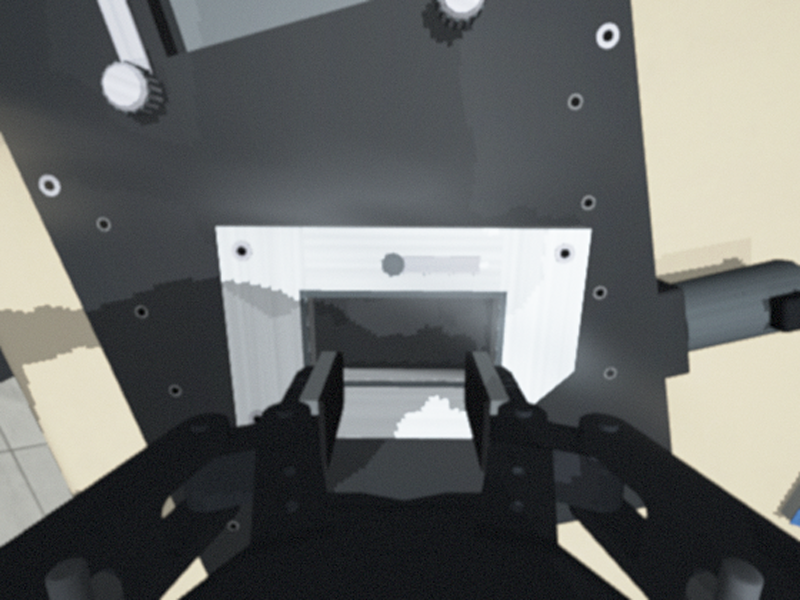

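```bash
python3 - <<'E'
from h import *
c=np.array([0.5346,-0.0656]);f0=np.array(env.read_force());z=0.061
while z>0.046:
    z-=.001; env.servo_line((*c,z),speed=.02); f=np.array(env.read_force())-f0
    if np.linalg.norm(f)>4: break
print("contact",z,f,env.read_ee_pos(),env.read_time_s())
z+=.0025
env.servo_line((*c,z),speed=.02)
for op in (.56,.62,.68,.8):
    claw.gripper_to(op,squeeze=20);print(op,env.read_opening(),env.read_grip_force(),np.array(env.read_force())-f0)
    if env.read_opening()<op-.02: break
print(env.read_time_s())
v=cam("wrist");save(v[0],"pics/w4.png")
E
```

```text
contact 0.045999999999999985 [ 1.70238106 -0.10650842  0.758375  ] [ 0.53458397 -0.06558205  0.04594163] 22.225
0.56 0.5569463731706523 0.0 [ 0.87408562  0.03454274 -0.62481651]
0.62 0.621868697933499 0.0 [0.80869045 0.27702129 0.58726741]
0.68 0.6772325327222296 0.0 [ 1.52187355 -0.19344793  0.30134465]
0.8 0.7997350283805921 0.0 [ 1.15795425  0.02750608 -0.22929514]
23.4417
```

View pics/w4.png

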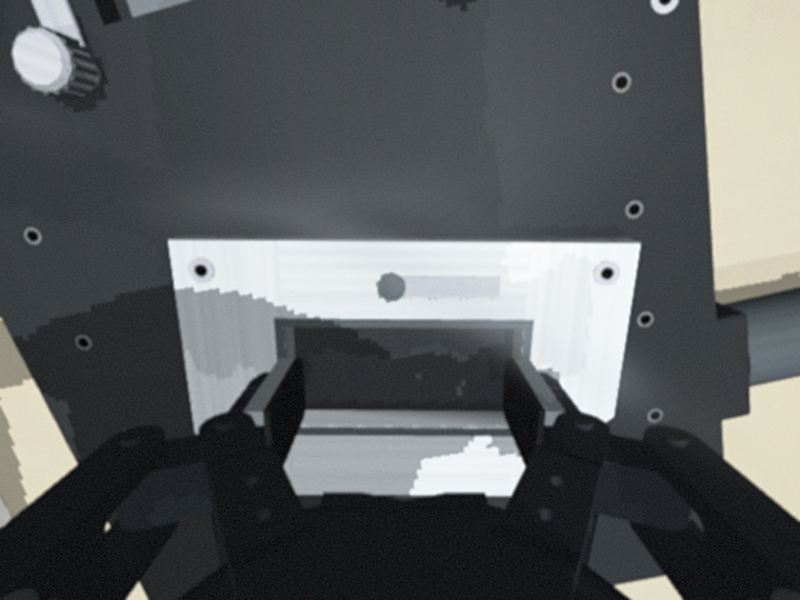

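w4 shows the fingers still above the insert's top face, because the pads swing back a lot as they open. By geometry the tips sit about 10 mm behind the TCP at opening 0.8, and about 3.5 mm behind at 0.5. So I go lower, at opening 0.62.

```bash
python3 - <<'E'
from h import *
c=np.array([0.5346,-0.0656])
env.servo_line((*c,0.058),speed=.1); claw.gripper_to(0.62)
env.servo_line((*c,0.046),speed=.05);f0=np.array(env.read_force());z=.046
while z>0.028:
    z-=.001; env.servo_line((*c,z),speed=.03); f=np.array(env.read_force())-f0
    if abs(f[2])>4: break
print("contact",z,f,env.read_ee_pos(),env.read_time_s())
if z>.029:
  z+=.001; env.servo_line((*c,z),speed=.02)
  for op in (.68,.72,.76,.8,.84):
    claw.gripper_to(op,squeeze=20);print(op,env.read_opening(),np.array(env.read_force())-f0)
    if env.read_opening()<op-.015: break
print(env.read_time_s())
v=cam("wrist");save(v[0],"pics/w5.png")
E
```

```text
contact 0.03899999999999999 [-1.30659663  0.46479024  5.55398153] [ 0.53449968 -0.06557198  0.03906527] 26.1833
0.68 0.644159143979913 [-0.40129671 -0.15813548 -2.45859588]
26.65
```

View pics/w5.png

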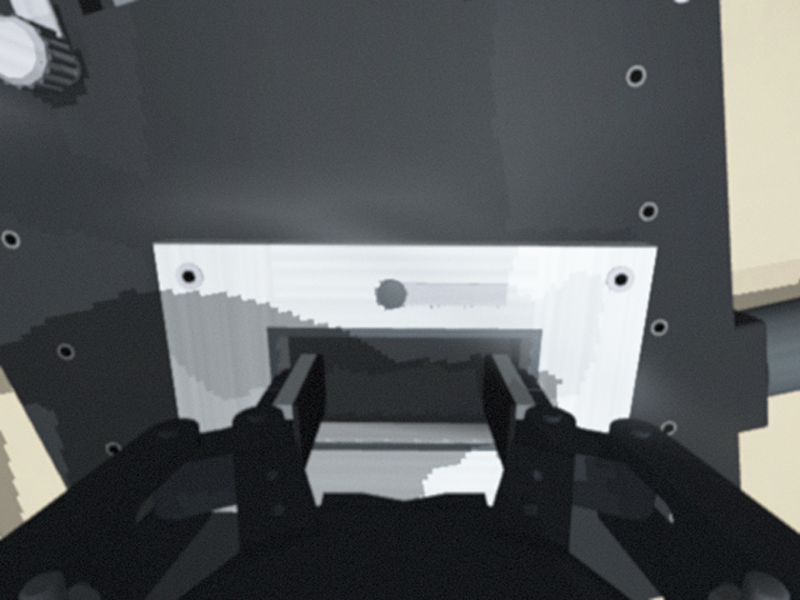

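The fingers stalled at 0.644 against the window's ends, so they hold the insert from inside with the tips about 1.5 mm above the plate. Now turn it about its place, with the time per step bounded.

```bash
python3 - <<'E'
from h import *
claw.gripper_to(.8,squeeze=30)
S=np.array([.519,.031]);b=.045;M=np.array([[np.cos(b),-np.sin(b)],[np.sin(b),np.cos(b)]])
c0=np.array([0.5346,-0.0656]);c1=S+M@[0,-.085];a0=-1.767+np.pi/2;a1=b+np.pi/2;z=.040
N=6
for k in range(1,N+1):
    t=k/N;p=c0+(c1-c0)*t;d=np.linalg.norm(c1-c0)/N
    env.servo_line((*p,z),ori=down(a0+(a1-a0)*t),speed=d/.6)
    print(env.read_opening(),np.round(env.read_force(),1))
v=cam("wrist");save(v[0],"pics/w6.png");import pickle;pickle.dump(v,open("w6.pkl","wb"));print(env.read_time_s(),env.read_ee_pos(),env.read_joint_pos())
E
```

```text
0.6516616190486725 [ 0.3  0.5 -3.4]
0.659947093597811 [ 0.3 -0.3 -4.3]
0.6550360132178875 [ 0.   0.5 -4.3]
0.654075248957031 [-0.2  0.2 -4.4]
0.6554825798361859 [-0.4  0.6 -4.5]
0.6548423967334054 [-0.3 -0.1 -4. ]
31.4667 [ 0.52287303 -0.05393766  0.0400048 ] [-2.16421384e-01  6.24916526e-01  1.77401859e+00  8.02035833e-07
  7.42609128e-01 -1.83080826e+00]
```

View pics/w6.png

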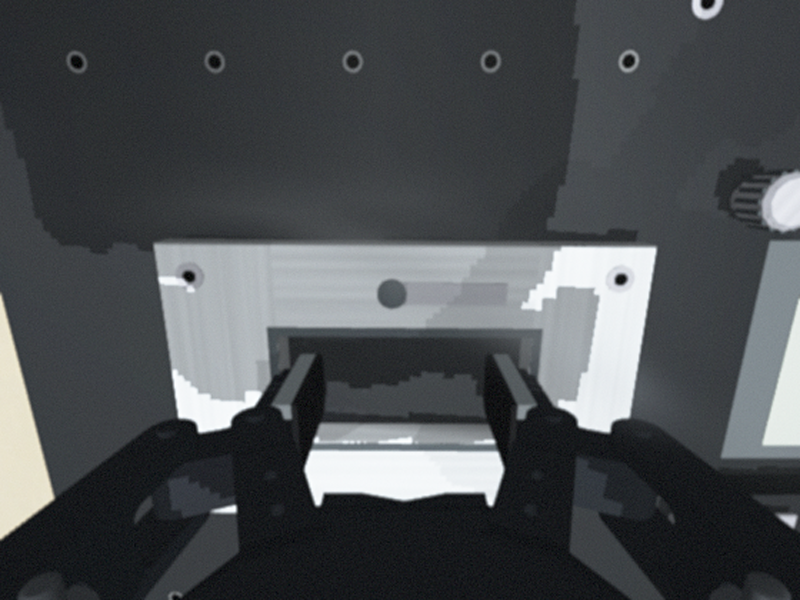

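The insert is turned the right way and held firmly. Its -x edge's top corners are at (154,242) and (656,246), clamp_near's head is at about (790,200), and the recess corner's inner edge is at about (770,240).

```bash
python3 - <<'E'
from meas import fit
from h import *
import pickle
im,K,Rc,c=pickle.load(open("w6.pkl","rb"))
f=lambda p,z:onz(K,Rc,c,(np.array(p)+.5)*.7-.5,z)
P=np.array([f((154,242),.0575),f((656,246),.0575)])
print(P,fit(P,[(-.048,-.075),(-.048,.075)]))
S=np.array([.519,.031]);b=.045;M=np.array([[np.cos(b),-np.sin(b)],[np.sin(b),np.cos(b)]])
for p,z in [((790,200),.0635),((770,240),.045),((770,240),.033)]: print((f(p,z)[:2]-S)@M)
E
```

```text
[[ 0.47696664 -0.12951415  0.0575    ]
 [ 0.47167373  0.01842124  0.0575    ]] (array([ 0.52228949, -0.05383018,  0.0357633 ]), array([ 0., -1., -0.,  1.]))
[-0.06140077  0.02071759]
[-0.04775821  0.03333486]
[-0.04601201  0.04345505]
```

Stage position confirmed: clamp_near reads (-61.4, 20.7) mm. I correct a 0.009 rad yaw error and 0.6 mm offset, slide in, then lower with force monitoring.

```bash
python3 - <<'E'
from h import *
S=np.array([.519,.031]);b=.045;M=np.array([[np.cos(b),-np.sin(b)],[np.sin(b),np.cos(b)]])
W=lambda x,y:S+M@[x,y]+[.0006,-.0001]
o=down(b+np.pi/2+.009)
env.servo_line((*W(0,-.08),.040),ori=o,speed=.01)
env.servo_line((*W(0,0),.040),speed=.08);print(np.round(env.read_force(),1))
env.servo_line((*W(0,.11),.040),speed=.06);print(np.round(env.read_force(),1),env.read_opening())
f0=np.array(env.read_force());z=.040
while z>.0285:
    z-=.0015; env.servo_line((*W(0,.11),z),speed=.03);f=np.array(env.read_force())-f0;print(round(z,4),f.round(1))
    if np.linalg.norm(f)>12: break
print(env.read_opening(),env.read_time_s())
v=cam("wrist");save(v[0],"pics/w7.png")
E
```

```text
[-0.8  1.  -2.9]
[-0.3 -0.2 -4.2] 0.655542367635836
0.0385 [-0.4  0.4 -0.6]
0.037 [ 0.1 -0.   1.1]
0.0355 [ 0.3 -0.   0.3]
0.034 [0.1 0.8 1. ]
0.0325 [0.1 0.2 0.7]
0.031 [ 1.2 -0.3  1.4]
0.0295 [0.3 0.3 0.4]
0.028 [0.2 0.8 0.6]
0.6525281442808969 37.2417
```

View pics/w7.png

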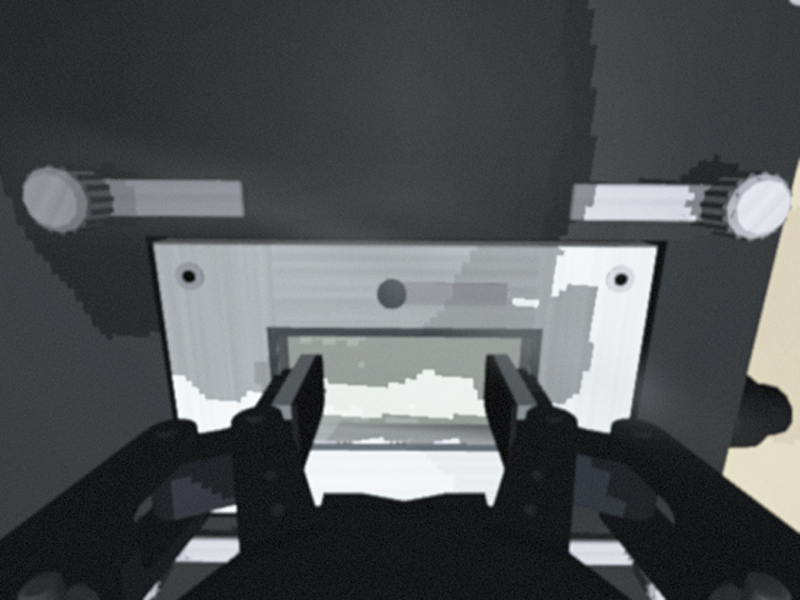

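The insert is inside the recess, with dark gaps showing on both ends and no contact force. Release and back off.

```bash
python3 - <<'E'
from h import *
p=np.array(env.read_ee_pos())
env.servo_line((p[0],p[1],.0305),speed=.03)
claw.gripper_to(.56);env.sleep(.2);print(env.read_opening(),np.round(env.read_force(),1))
env.servo_line((p[0],p[1],.06),speed=.05)
env.servo_line((p[0],p[1],.20),speed=.15);env.sleep(.3)
v=cam("wrist");save(v[0],"pics/w8.png");print(env.read_time_s())
E
```

```text
0.5592590694623574 [1.1 0.2 0.5]
40.25
```

View pics/w8.png

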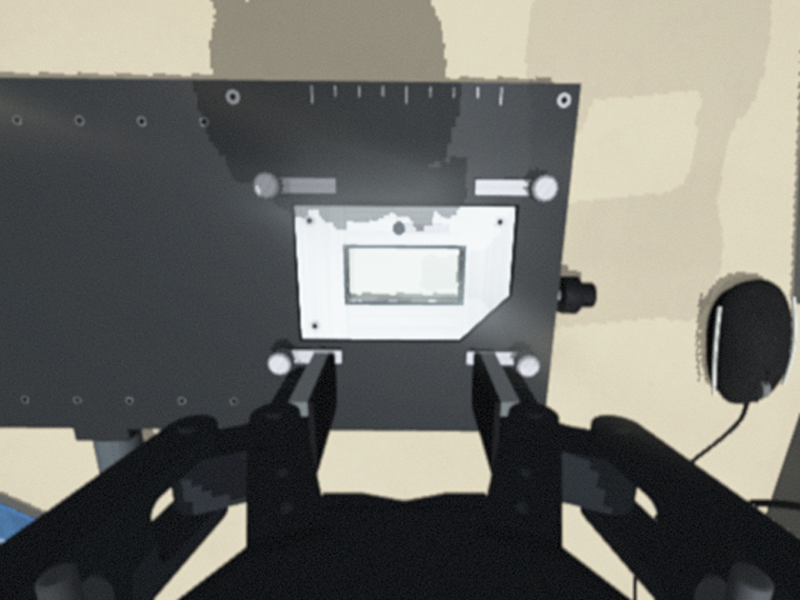

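The insert looks seated: its clipped corner at (460–512, 295–340) lies in the filled corner. Its 221 px long edge gives a top height of about 44.6 mm, flush with the 45 mm plate.

```bash
python3 -c "
from cell import env
print(env.hand_in())"
```

```text
the job is handed in; nothing more can be done
None
```

The job is handed in, with no verdict returned: the can stands upright on the bench right of the stage, the insert sits in the recess with its clipped corner matched and its top measured flush to about 1.5 mm, and the bystanders were not touched.

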